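# Dispense one cassette into the marking nest

## Robot

A 6-joint arm with a two-finger parallel gripper is mounted at the origin on a cart in front of the work surface, level with it; the furniture and walls round the work are solid. World frame = base frame: x ahead of the robot, y to its left, z up, the work surface at z = 0. Lengths are in mm, angles in rad, forces in N, time in s.
With the tool pointing down it reaches from about 300 to 775 mm from the base axis. Payload 14.6 kg.
Tool frame: the origin (TCP) lies at the very end of the fingers, on their centre line; the grasp point (between the pads) lies 19 mm behind it; z points along the fingers, y is the line along which they close (so a half turn about z gives the same grasp; the last joint's range is limited). The gripper opens to 94 mm and grips with 3 to 60 N. Pads are 16 mm wide; open, the fingers measure 119 mm over their backs; the gripper's body (75 mm by 177 mm) begins 78 mm behind the grasp point.
Start: joints at [1.1, 0.3, 1.521, -0, 1.321, -0.067], TCP at [216.1, 505.757, 170.346] pointing down, gripper open.
Joint ranges: [-3.03, 3.03], [-0.79, 2.21], [0.23, 2.52], [-1.04, 4.18], [0, 3.07], [-2.55, 2.55]. Speed limits (rad/s): [2.22, 2.22, 2.57, 3.14, 3.14, 3.14].

## Interface

Orientations are given as [roll, pitch, yaw] about the fixed x, y, z axes, in that order (R = Rz(yaw) Ry(pitch) Rx(roll)).
In Python, from cell import manip gives the robot as it stands.
- The arm moves only by the tool servo_tool, never from a script. Its argument "motion" is a list that holds one entry, the list of rows, each a list of 7 numbers: the shift along the world's x, y, z as a fraction of full scale, then the turn, a rotation vector about the world's x, y, z as a fraction of full scale, then the closure, from 0 (fully open) to 1 (shut). In form: [[[x, y, z, rx, ry, rz, gripper], ...]]. A call has 1 to 10 rows; each row is the pose to reach, as a shift and turn from the pose commanded when the call began, turning the shorter way round; what a row does not reach only later rows make up. Full scale, the value 1, is 0.5 m for a shift and pi rad for a turn. A row lasts 1/10 s, in which the tool goes at most 50 mm and 8.59 degrees, less where a joint would pass 70% of its speed; a pose out of reach is approached as far as the arm can. A call with a number of a shift or a turn outside -1 to 1 is refused whole. A call with a gripper value outside its range is refused whole. The fingers move at their own pace and stop on an object; "newtons" is the grip in N (left out, the last holds). Time passes only in rows, so rows that repeat a pose let the fingers close. It gives the time, the measured TCP pose, the force, the opening and the grip force at its end, in the units of the state.
- manip.read_state(): the state, without advancing time (a new reading comes with each control period).
- manip.camera(name): name is "side" or "top" or "wrist"; returns a dict with "frame" (384x512x3 uint8, red, green, blue), "range_z" (384x512 float32, mm along the optical axis (not along the pixel's ray), 0 where there is no reading), "vfov" (degrees; the focal length in pixels is half the picture's height over the tangent of half this angle, whatever the lens; pixels are square), "cx", "cy" (the principal point, pixels), "cam_to_world" (4x4, takes a point from camera to world coordinates). Camera axes: x right, y down, z forward; pixel columns grow to the right and rows downward; lengths in mm; the calibration is good to about 2 mm. A picture is of the moment at which its call begins.
- manip.sign_off(): hands the job in; it is judged then, once.
The state is a dict: "clock": time; "joints": joint angles; "qd": joint speeds; "effort": joint torques, N m; "eef_pos": TCP position; "eef_rot": TCP orientation; "wrist_force": force on the tool from outside, world axes, zero at the start; "moment": the same for the moment, N m; "finger_gap": finger opening in mm; "finger_force": force on a finger pad.
Only numpy, scipy, OpenCV 4.12 (cv2) and the standard library are available. Lean on these libraries where they do the work, as an engineer would, in place of code of your own. Each camera call takes 0.05 s, during which the arm holds its last target. There are 200 camera calls.

## Task

Dispense one tissue cassette for labelling: press the dispenser's plunger fully down, just once, and let it come back up, so that the lowest cassette is ejected onto the lane in front of the hopper. Then push that cassette sideways along the lane until it drops flat into the rectangular marking nest at one end of the lane. Pick nothing up, dispense no second cassette, and leave the vial, marker, beaker and timer where they are.

Things in the scene. Friction and masses are not known exactly. Their poses are not given: they have to be found in the camera images.
- station: Fixed cassette dispenser. Its frame (mm) serves below: origin on the bench under the hopper's middle, -x front (towards the robot), +y left, z up. Deck 164 deep, 147 wide, top z = 12. Hopper 47 x 36 round the origin, top z = 46, mouth 8 high at its front foot. Gear drive behind: x 24 to 88, y within 22, top z = 61. The plunger drives a shuttle forward through the hopper, 2 mm per mm pressed.
- lane (a point): Point on the deck top straight in front of the hopper mouth, mid-lane: station (-45.5, 0, 12) mm, axes as the station's. The lane is a flat track along station y, 44 mm wide, y = -74 to +74 mm, between a front lip 4 mm high and the hopper front or a rear rail 5 mm high. The marking nest is at one end, the vial block at the other. A full press puts the cassette here.
- plunger_top (a point): Centre of the top of the round black plunger cap (31 mm across), at station x = 60.5 mm, y = 0; z = 106.5 mm when up, 82.5 mm when fully down.
- plunger (a joint): Travel of the plunger in m: 0 up, 0.024 fully down against its stop. A spring brings it back up; pressing takes about 3.5 N at first and 7 N at the bottom; the whole stroke is needed to eject a cassette clear of the mouth.
- nest: Fixed grey block, 44 mm along the lane, at its +y or -y end (differs between starts), centre 96 mm from the lane point. In its top a pocket, the marking nest: 44.5 mm (x) by 33 mm (y), 3.5 mm deep, its y rims level with the deck, so a cassette pushed along the lane drops in and stops at the far wall. Origin on the bench under the pocket's centre, axes as the station's.
- vial_block: Fixed grey block (54.5 x 44 mm, 20 mm high) at the other end of the lane, with the specimen vial standing in its bore. Origin on the bench under its centre.
- cassette_1: The lowest of four identical white slotted tissue cassettes stacked in the hopper, the one to dispense: 40 mm (x) by 28.5 mm (y) by 7 mm high, about 15 g, with a sloping writing face at its -x end (4 mm high there). Origin at the centre of its underside; it starts on the deck at the station's origin, axes as the station's.
- cassette_2: The next cassette up, same shape; it drops to the deck inside the hopper when the plunger comes back, and must stay in the hopper.
- cassette_3: The third cassette up, same shape; it stays in the hopper.
- cassette_4: The top cassette, same shape; it stays in the hopper.
- vial: Specimen vial with a white cap, 25 mm across, 53 mm high, standing in the vial block with its top at z = 59 mm; origin at the centre of its underside. Leave it alone.
- marker: Marker pen lying on the bench in front of the station, 134 mm long, 17 mm thick. Leave it alone.
- beaker: Small glass beaker, 52 mm across, 60 mm high, on the bench to the right of the station. Leave it alone.
- timer: White bench timer 62 x 62 x 20 mm on the bench to the left of the station. Leave it alone.
Mind the look-alikes: they are no part of the job. There is more than one size of the station; the one meant has the size given above.

How it is judged:
By the outcome, as a careful person would: the job done as asked, in the order asked, and still so for the second after the job is handed in, with the robot touching nothing.
It also fails if it takes over 42 s, if anything falls off the work surface, if the arm or the gripper's body presses on something with over 40 N, if the wrist force passes 120 N, or if a joint passes its speed limit or range.

## Working session

There is one attempt and no reset: what is moved stays moved. The work goes in short steps, Python scripts to look and compute and a tool call to move; the robot and the scene stay as the last step left them, time stands still between calls to the robot, and variables do not carry over. Pictures are saved under pics/ and viewed, at most 10 in all, crops included, and the job is handed in when it is done.

Besides the shell and the picture viewer there is one more tool, called after ">>>" as name(argument=value, ...) on one line, values as JSON. servo_tool: Moves the arm, as the interface text tells. Its arguments: {"type":"object","properties":{"motion":{"type":"array"},"newtons":{"type":"number"}},"required":["motion"]}

```bash
mkdir -p pics; cat > h.py <<'E'
import numpy as np,cv2
from cell import manip
def cam(n,f=None):
    c=manip.camera(n)
    if f: cv2.imwrite(f'pics/{f}.png',c['frame'][...,::-1])
    return c
def pts(c):
    h,w=c['range_z'].shape; f=h/2/np.tan(np.radians(c['vfov'])/2)
    u,v=np.meshgrid(np.arange(w),np.arange(h)); z=c['range_z']
    p=np.stack([(u-c['cx'])/f*z,(v-c['cy'])/f*z,z,np.ones_like(z)],-1)
    return (p@np.array(c['cam_to_world']).T)[...,:3]
E
python3 - <<'E'
from h import *
a=cam('top','t1');b=cam('side','s1')
np.savez('a.npz',t=pts(a),s=pts(b),ti=a['frame'],si=b['frame'])
cv2.imwrite('pics/both.png',cv2.resize(np.vstack([a['frame'],b['frame']])[...,::-1],(400,600)))
print(np.array(a['cam_to_world']).round(2),a['vfov'],np.array(b['cam_to_world']).round(2),manip.read_state())
E
```

```text
[[ 1.00000e-02 -9.90000e-01  1.40000e-01  4.09770e+02]
 [-1.00000e+00 -1.00000e-02 -2.00000e-02  1.29030e+02]
 [ 2.00000e-02 -1.40000e-01 -9.90000e-01  1.19111e+03]
 [ 0.00000e+00  0.00000e+00  0.00000e+00  1.00000e+00]] 47.141033808029256 [[-9.50000e-01 -1.80000e-01  2.60000e-01  1.58010e+02]
 [-3.20000e-01  5.50000e-01 -7.70000e-01  1.29441e+03]
 [-1.00000e-02 -8.10000e-01 -5.80000e-01  9.70910e+02]
 [ 0.00000e+00  0.00000e+00  0.00000e+00  1.00000e+00]] {'clock': 0.1, 'joints': array([ 1.10038901e+00,  3.00415035e-01,  1.52154022e+00, -4.28699367e-07,
        1.32074591e+00, -6.66235495e-02]), 'qd': array([-1.61513631e-05,  5.71470754e-04, -2.39130350e-03, -5.38150859e-04,
       -2.27961844e-05, -4.79886780e-05]), 'effort': array([ 4.15608783e-04, -5.32637930e+01, -3.53290558e+01,  7.09220278e-02,
        2.35044770e-02, -1.78580291e-05]), 'eef_pos': array([215.97547298, 505.49851313, 169.83440301]), 'eef_rot': array([-3.14048657e+00, -7.33840571e-05,  2.73780895e+00]), 'wrist_force': array([0.46696646, 0.15521425, 0.01962463]), 'moment': array([-0.06172001,  0.02387024,  0.07185511]), 'finger_force': 0.0, 'finger_gap': 94.00647302123713}
```

View pics/t1.png

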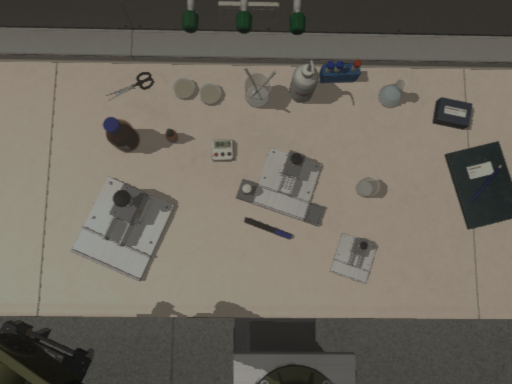

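View pics/s1.png

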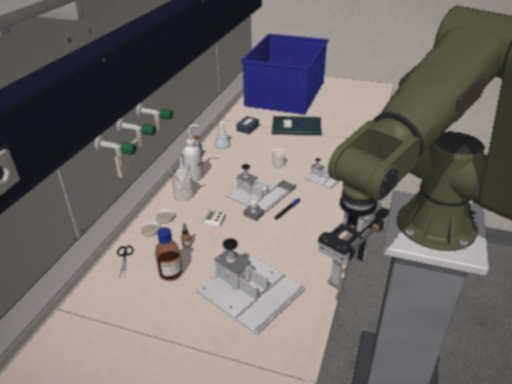

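The middle station is the full-sized one: its plunger cap is at top px (297,158), the vial at (248,189) on the +y end, and the nest near (315,214) on the -y end. The stations at (125,225) and (353,257) are look-alikes.

```bash
python3 - <<'E'
from h import *
d=np.load('a.npz');t=d['t'];im=d['ti']
s=t[140:230,230:330].reshape(-1,3); 
print('z bench',np.median(s[s[:,2]<6,2]))
dk=s[(s[:,2]>9)&(s[:,2]<17)]
r=cv2.minAreaRect(dk[:,:2].astype(np.float32));print(len(dk),r)
cap=s[s[:,2]>95];print('cap',len(cap),cap.mean(0),cap.min(0),cap.max(0))
# deck: project
m=((t[...,2]>7)&(t[...,2]<30)).astype(np.uint8);m[:140]=0;m[230:]=0;m[:,:230]=0;m[:,330:]=0
m=m*255
cs,_=cv2.findContours(m,cv2.RETR_EXTERNAL,cv2.CHAIN_APPROX_SIMPLE)
c=max(cs,key=cv2.contourArea)
ap=cv2.approxPolyDP(c,3,True)[:,0]
for u,v in ap: print(u,v,t[v,u].round(1))
big=cv2.resize(im[135:245,225:335,::-1],(600,600),interpolation=cv2.INTER_CUBIC);cv2.imwrite('pics/c1.png',big)
E
```

```text
z bench 0.07607395689774421
2559 ((594.5137329101562, 48.681358337402344), (248.06881713867188, 248.1480712890625), 3.1811864376068115)
cap 147 [595.6405593   30.37362258 327.01246763] [409.77044781  -9.15967305 100.35623367] [ 657.70409012  129.03089415 1191.10641544]
271 148 [691.6  64.7  14.2]
259 183 [594.3  96.8  13. ]
243 179 [604.5 140.3  15. ]
236 197 [554.4 158.3  21.4]
319 225 [482.1 -64.5  16.2]
325 207 [530.  -80.2  21.7]
308 200 [549.1 -35.6  15.6]
321 164 [649.9 -73.2   8.3]
305 159 [661.5 -28.2  16.6]
289 196 [559.1  15.9  18. ]
276 191 [572.4  50.9  17.2]
288 153 [679.3  17.6   9.5]
```

View pics/c1.png

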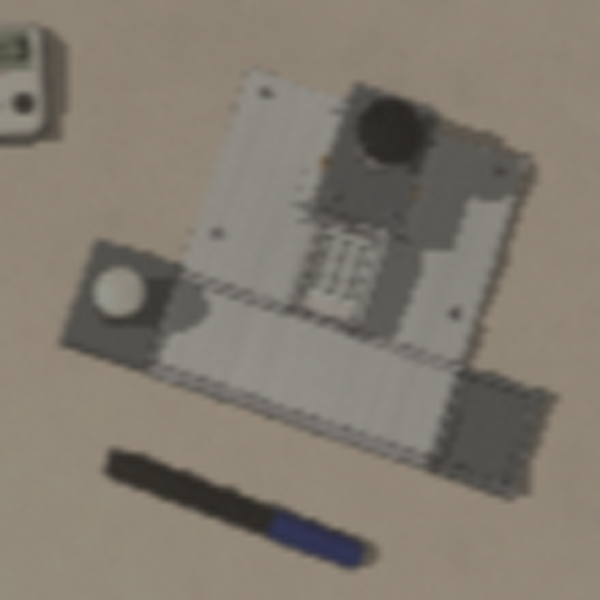

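The crop shows the station clearly: yaw is about -0.32, and the nest is at the right (-y). I'll set out now and refine the cap position from close by.

>>> servo_tool(motion=[[[0.85, -0.98, 0.04, 0, 0, 0.027, 1], [0.85, -0.98, 0.04, 0, 0, 0.027, 1], [0.85, -0.98, 0.04, 0, 0, 0.027, 1], [0.85, -0.98, 0.04, 0, 0, 0.027, 1], [0.85, -0.98, 0.04, 0, 0, 0.027, 1], [0.85, -0.98, 0.04, 0, 0, 0.027, 1], [0.85, -0.98, 0.04, 0, 0, 0.027, 1], [0.85, -0.98, 0.04, 0, 0, 0.027, 1], [0.85, -0.98, 0.04, 0, 0, 0.027, 1], [0.85, -0.98, 0.04, 0, 0, 0.027, 1]]], newtons=20)

```text
clock: 1.1
eef_pos: [544.5, 126.3, 185.6]
eef_rot: [-3.141, -0.0, 2.823]
wrist_force: [1.0, 0.5, -0.4]
finger_gap: 17.2
finger_force: 0.0
```

```bash
python3 - <<'E'
from h import *
d=np.load('a.npz')
for k,(u0,u1,v0,v1) in {'t':(285,310,145,172),'s':(235,258,160,180)}.items():
    P=d[k][v0:v1,u0:u1];g=d[k+'i'][v0:v1,u0:u1].max(-1)
    m=(P[...,2]>98)&(P[...,2]<115)
    q=P[m];print(k,len(q),np.median(q,0),q.mean(0),q.min(0),q.max(0))
    if len(q)>4:print(cv2.minEnclosingCircle(q[:,:2].astype(np.float32)))
print(manip.read_state()['eef_pos'])
E
```

```text
t 117 [642.48002815   4.29361752 105.1999209 ] [643.29956224   5.07688628 105.44991691] [629.38265763  -9.15967305 100.35623367] [657.70409012  19.00801033 111.27247366]
((643.4924926757812, 4.948503494262695), 15.459789276123047)
s 42 [642.82816995   9.34238266 104.57969796] [644.10709354   8.95747177 104.69352765] [631.36389579  -7.8243025  100.31408322] [662.6793604   21.26009509 109.16270496]
((646.92626953125, 7.164111614227295), 17.49700355529785)
[544.49329028 126.31764287 185.64436809]
```

>>> servo_tool(motion=[[[0.198, -0.243, -0.04, 0, 0, 0, 1], [0.198, -0.243, -0.04, 0, 0, 0, 1], [0.198, -0.243, -0.04, 0, 0, 0, 1], [0.198, -0.243, -0.04, 0, 0, 0, 1], [0.198, -0.243, -0.04, 0, 0, 0, 1], [0.198, -0.243, -0.04, 0, 0, 0, 1]]])

```text
clock: 1.7
eef_pos: [642.1, 7.6, 165.7]
eef_rot: [3.142, -0.0, 2.823]
wrist_force: [-0.7, 0.5, -0.0]
finger_gap: 0.9
finger_force: 0.0
```

```bash
python3 - <<'E'
from h import *
c=cam('wrist','w1');P=pts(c);np.savez('w.npz',P=P,im=c['frame'])
m=(P[...,2]>100)&(P[...,2]<112)&(c['range_z']>0)
q=P[m];print(len(q));print(cv2.minEnclosingCircle(q[:,:2].astype(np.float32)),q.mean(0)) if len(q) else 0
s=manip.read_state();print(s['eef_pos'],s['eef_rot'],s['finger_gap'])
E
```

```text
901
((747.91015625, 64.9743423461914), 133.3229522705078) [668.83428954  20.59989985 104.97415443]
[642.07267119   7.96524842 166.11877172] [3.14138476e+00 1.31571561e-04 2.82379066e+00] 0.3328394635641824
```

View pics/w1.png

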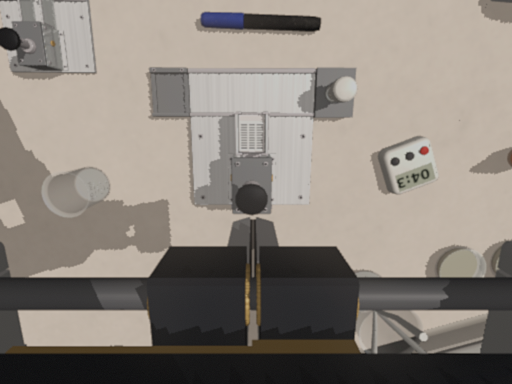

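The wrist view is square to the station. The cap is at (251,198), the nest pocket at (172,92) and the vial at (343,90).

```bash
python3 - <<'E'
from h import *
d=np.load('w.npz');P=d['P'];im=d['im']
q=P[180:218,232:272];m=(q[...,2]>100)&(q[...,2]<112);print('cap',cv2.minEnclosingCircle(q[m][:,:2].astype(np.float32)),np.median(q[m],0))
m=np.zeros(P.shape[:2],np.uint8);z=P[...,2];m[55:215,140:365]=(z[55:215,140:365]>6)
c=max(cv2.findContours(m,0,2)[0],key=cv2.contourArea)
for u,v in cv2.approxPolyDP(c,3,True)[:,0]:print(u,v,P[v,u].round(1))
for u,v in [(154,71),(154,115),(353,71),(353,115),(172,92),(194,203),(309,203),(190,92),(250,92)]:print((u,v),P[v,u].round(1))
s=P[92,150:360];print(s[::4,2].round(1))
E
```

```text
cap ((645.309326171875, 6.727357864379883), 15.423859596252441) [644.29015196   6.94685232 105.21577672]
149 67 [482.2 -62.3  16. ]
152 115 [532.2 -79.3  16.3]
191 117 [548.3 -37.4  11.3]
195 204 [650.8 -71.4  10.4]
230 204 [664.6 -28.6  11.3]
232 213 [663.7 -22.   60.6]
246 214 [657.5  -2.5 103.4]
270 213 [676.5  18.3  62. ]
272 204 [681.   22.5  12.8]
308 204 [695.9  66.2  11.1]
312 118 [594.6  99.6  12. ]
352 116 [606.7 143.3  19.3]
355 68 [556.7 159.2  18.8]
(154, 71) [488.1 -58.4  16.6]
(154, 115) [532.7 -77.6  14.7]
(353, 71) [559.1 156.3  19. ]
(353, 115) [6.074e+02 1.508e+02 2.000e-01]
(172, 92) [514.3 -49.    8.8]
(194, 203) [649.1 -72.1  10.6]
(309, 203) [ 6.986e+02  6.900e+01 -3.000e-01]
(190, 92) [521.2 -28.5  10.4]
(250, 92) [543.3  38.6  10.7]
[-0.1 10.4  6.9  7.1  7.6  7.8  7.4  7.5  7.1  9.6 10.4 11.2 10.  10.9
 11.2 10.2 12.4 10.6 11.3 10.4 11.2 11.  11.4 11.  11.6 10.7 11.  12.2
 12.7 12.2 12.1 11.2 10.4 11.9 12.2  9.5 11.5 11.8 10.7 11.  11.1  7.7
 19.1 19.4 19.4 46.4 57.1 58.5 58.6 56.9 59.3 58.2 -1. ]
```

>>> servo_tool(motion=[[[0.003, -0.002, -0.1, 0, 0, 0, 1], [0.003, -0.002, -0.1, 0, 0, 0, 1], [0.003, -0.002, -0.1, 0, 0, 0, 1], [0.003, -0.002, -0.1, 0, 0, 0, 1]]])

```text
clock: 2.15
eef_pos: [644.8, 6.3, 118.3]
eef_rot: [3.141, 0.003, 2.823]
wrist_force: [-0.3, 0.1, -0.2]
finger_gap: 0.7
finger_force: 0.0
```

>>> servo_tool(motion=[[[0, 0, -0.02, 0, 0, 0, 1], [0, 0, -0.03, 0, 0, 0, 1], [0, 0, -0.04, 0, 0, 0, 1], [0, 0, -0.05, 0, 0, 0, 1], [0, 0, -0.06, 0, 0, 0, 1], [0, 0, -0.066, 0, 0, 0, 1], [0, 0, -0.066, 0, 0, 0, 1], [0, 0, -0.066, 0, 0, 0, 1]]])

```text
clock: 2.95
eef_pos: [644.1, 5.7, 82.9]
eef_rot: [3.142, 0.0, 2.823]
wrist_force: [-0.1, 0.7, 0.2]
finger_gap: 0.5
finger_force: 0.0
```

No force registered at this height, so I'll look.

```bash
python3 - <<'E'
from h import *
c=cam('wrist');b=cam('side');t=cam('top')
P=pts(t);np.save('P.npy',P)
f=lambda i,s:cv2.resize(i,s,interpolation=cv2.INTER_CUBIC)
cv2.imwrite('pics/m2.png',np.hstack([f(c['frame'][:260,100:400],(400,346)),f(b['frame'][140:240,210:325],(398,346))])[...,::-1])
s=manip.read_state();print(s['eef_pos'],s['wrist_force'],s['moment'])
E
```

```text
[644.18775226   5.71353738  83.02364518] [ 0.53611592 -0.33871706  0.16869446] [-0.06992018  0.02252467  0.00481759]
```

View pics/m2.png

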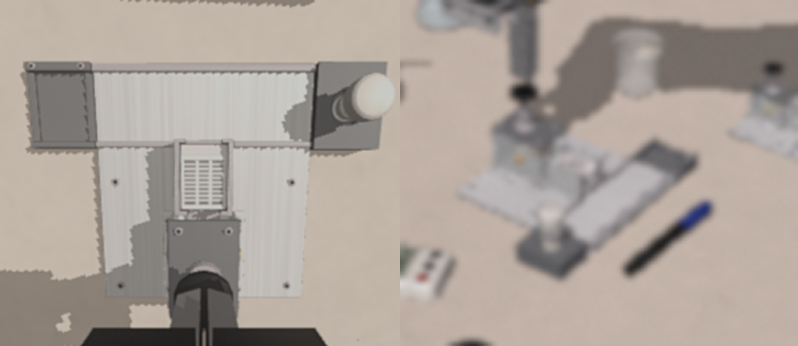

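```bash
python3 - <<'E'
from h import *
for n in('wrist','side'):
    c=cam(n);P=pts(c).reshape(-1,3);im=c['frame'].reshape(-1,3)
    m=(np.hypot(P[:,0]-644.5,P[:,1]-6)<22)&(P[:,2]>60)&(P[:,2]<180)
    q=P[m];g=im[m].max(1);print(n,np.histogram(q[:,2],np.arange(60,185,5)))
    for z in range(75,135,5):
        k=(abs(q[:,2]-z)<2.5)
        if k.any():print(z,k.sum(),q[k].mean(0).round(1),g[k].mean().round())
E
```

```text
wrist (array([843,  74,   0,   0,   0,   0,   0,   4, 374, 174,   0,  18,  66,
       105, 116, 136, 137, 158, 165, 201, 157,  54,  93,  46]), array([ 60,  65,  70,  75,  80,  85,  90,  95, 100, 105, 110, 115, 120,
       125, 130, 135, 140, 145, 150, 155, 160, 165, 170, 175, 180]))
100 61 [634.6   9.7 101.2] 68.0
105 491 [636.3   9.3 104.6] 50.0
115 1 [636.1   9.  117.4] 43.0
120 48 [635.4  10.2 120.4] 76.0
125 85 [635.1   9.9 125.2] 84.0
130 115 [635.1  10.7 130.1] 87.0
side (array([34,  9,  5,  5,  4,  4,  2,  6, 18, 20,  1,  0,  6,  8, 11, 11, 14,
        8, 16,  8, 13, 10, 15, 10]), array([ 60,  65,  70,  75,  80,  85,  90,  95, 100, 105, 110, 115, 120,
       125, 130, 135, 140, 145, 150, 155, 160, 165, 170, 175, 180]))
75 4 [643.   10.2  74.7] 130.0
80 5 [642.4  10.5  79.8] 128.0
85 5 [645.   10.9  84.4] 127.0
90 2 [644.1  11.1  90.5] 116.0
95 1 [642.4  15.4  93.4] 105.0
100 12 [642.7  11.7  99.9] 86.0
105 29 [645.1   8.5 105.2] 74.0
110 4 [646.3  13.6 108.8] 65.0
120 4 [640.1   9.7 120.8] 124.0
125 4 [635.7   4.1 124.2] 119.0
130 12 [643.   13.8 129.9] 124.0
```

The cap is still up at z≈105 and the fingertips appear at about z≈118, although the reported TCP is 83. The closed fingers end about 35 mm short of the reported TCP, so I'll descend by feel.

>>> servo_tool(motion=[[[0, 0, -0.01, 0, 0, 0, 1], [0, 0, -0.02, 0, 0, 0, 1], [0, 0, -0.024, 0, 0, 0, 1], [0, 0, -0.024, 0, 0, 0, 1]]])

```text
clock: 3.6
eef_pos: [644.0, 5.7, 70.5]
eef_rot: [-3.142, -0.0, 2.823]
wrist_force: [-0.3, 0.1, 2.3]
finger_gap: 0.3
finger_force: 1.2
```

Contact at 70.5. Now the full stroke: 24 mm and a little more.

>>> servo_tool(motion=[[[0, 0, -0.01, 0, 0, 0, 1], [0, 0, -0.02, 0, 0, 0, 1], [0, 0, -0.03, 0, 0, 0, 1], [0, 0, -0.04, 0, 0, 0, 1], [0, 0, -0.046, 0, 0, 0, 1], [0, 0, -0.046, 0, 0, 0, 1]]])

```text
clock: 4.2
eef_pos: [644.2, 5.7, 47.9]
eef_rot: [3.142, 0.0, 2.823]
wrist_force: [-2.3, -0.6, 5.7]
finger_gap: 0.4
finger_force: 2.6
```

>>> servo_tool(motion=[[[0, 0, -0.002, 0, 0, 0, 1], [0, 0, -0.004, 0, 0, 0, 1], [0, 0, -0.006, 0, 0, 0, 1], [0, 0, -0.006, 0, 0, 0, 1]]])

```text
clock: 4.6
eef_pos: [644.5, 5.7, 47.3]
eef_rot: [3.141, 0.002, 2.823]
wrist_force: [-11.6, 0.7, 21.2]
finger_gap: 0.3
finger_force: 11.0
```

Hard stop reached at 21 N. Raising now.

>>> servo_tool(motion=[[[0, 0, 0.01, 0, 0, 0, 1], [0, 0, 0.025, 0, 0, 0, 1], [0, 0, 0.04, 0, 0, 0, 1], [0, 0, 0.06, 0, 0, 0, 1], [0, 0, 0.1, 0, 0, 0, 1], [0, 0, 0.15, 0, 0, 0, 1], [0, 0, 0.2, 0, 0, 0, 1], [0, 0, 0.22, 0, 0, 0, 1], [0, 0, 0.22, 0, 0, 0, 1]]])

```text
clock: 5.5
eef_pos: [644.5, 5.7, 156.0]
eef_rot: [3.141, 0.002, 2.823]
wrist_force: [0.2, -1.1, -0.1]
finger_gap: 0.5
finger_force: 0.0
```

```bash
python3 - <<'E'
from h import *
c=cam('wrist');P=pts(c)
cv2.imwrite('pics/w3.png',c['frame'][...,::-1]);np.save('P.npy',P)
m=(P[...,2]>100)&(P[...,2]<112)&(np.hypot(P[...,0]-644.5,P[...,1]-6)<25);print('cap',np.median(P[m],0))
ex=np.array([np.cos(.32),-np.sin(.32)]);ey=-ex[::-1]*[1,-1];ey=np.array([np.sin(.32),np.cos(.32)])
r=P[...,:2]-[544.,39.8];X=r@ex;Y=r@ey
k=(abs(X)<24)&(abs(Y)<70)&(P[...,2]>14.5)&(P[...,2]<24)
mk=cv2.morphologyEx(k.astype(np.uint8),2,np.ones((3,3)))>0
print(mk.sum(),X[mk].min(),X[mk].max(),Y[mk].min(),Y[mk].max(),np.median(P[mk],0))
print(manip.read_state()['eef_pos'])
E
```

```text
cap [644.48219219   6.82700775 105.12042708]
1002 -23.993075047894727 19.772963433728503 -66.46222111605088 31.182094096902 [542.80837864  39.42462275  17.73754405]
[643.94643414   5.71925624 154.38928891]
```

View pics/w3.png

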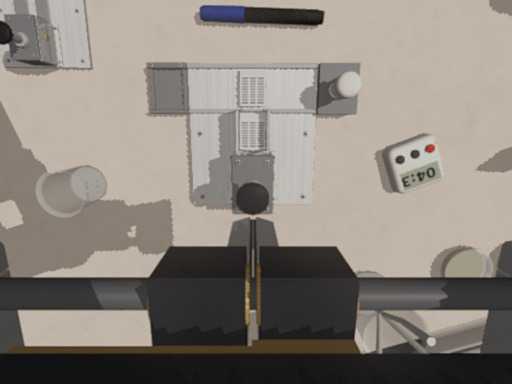

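One cassette was ejected to mid-lane at (253,90), the next is in the hopper at (253,132), and the plunger is back up. Next I go to the +y side of the cassette.

>>> servo_tool(motion=[[[-0.09, 0.074, 0, 0, 0, 0, 1], [-0.174, 0.148, 0, 0, 0, 0, 1], [-0.174, 0.148, 0, 0, 0, 0, 1], [-0.174, 0.148, -0.1, 0, 0, 0, 1], [-0.174, 0.148, -0.2, 0, 0, 0, 1], [-0.174, 0.148, -0.27, 0, 0, 0, 1], [-0.174, 0.148, -0.27, 0, 0, 0, 1], [-0.174, 0.148, -0.27, 0, 0, 0, 1]]])

```text
clock: 6.35
eef_pos: [557.2, 79.6, 20.0]
eef_rot: [-3.141, -0.001, 2.822]
wrist_force: [-0.4, 0.2, 1.2]
finger_gap: 0.4
finger_force: 0.0
```

```bash
python3 - <<'E'
from h import *
c=cam('wrist');P=pts(c);b=cam('side');Q=pts(b)
f=lambda i,s:cv2.resize(i,s,interpolation=cv2.INTER_CUBIC)
cv2.imwrite('pics/m4.png',np.hstack([f(c['frame'],(461,346)),f(b['frame'][140:240,210:308],(339,346))])[...,::-1])
ex=np.array([np.cos(.32),-np.sin(.32)]);ey=np.array([np.sin(.32),np.cos(.32)])
for p in(P,Q):
    r=p[...,:2]-[544.,39.8];X=r@ex;Y=r@ey
    k=(abs(X)<14)&(abs(Y-42)<20)&(p[...,2]>28)&(p[...,2]<75)
    print(k.sum(),p[k][:,2].min(),X[k].min(),X[k].max(),Y[k].min(),Y[k].max())
print(manip.read_state()['eef_pos'])
E
```

```text
385 53.97143871687865 -10.887437728299298 -8.22723409310793 31.210860205226382 55.685862968249594
25 58.90450773897658 -10.843275929840253 7.502857082435134 34.641747090743976 56.38879387267712
[558.25808097  79.70730154  21.69491907]
```

View pics/m4.png

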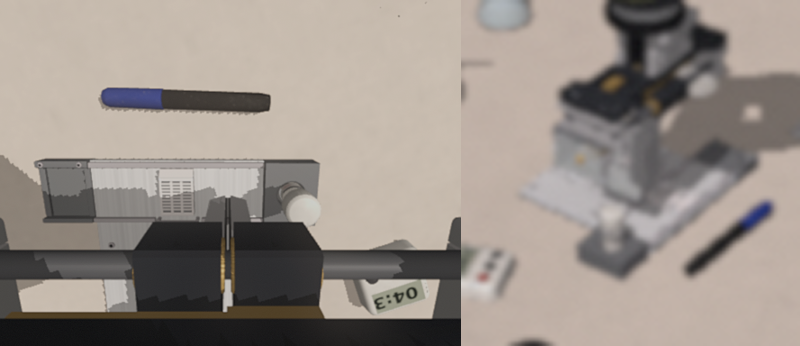

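```bash
python3 - <<'E'
from h import *
ex=np.array([np.cos(.32),-np.sin(.32)]);ey=np.array([np.sin(.32),np.cos(.32)])
for n in('wrist','side'):
    p=pts(cam(n)).reshape(-1,3);r=p[:,:2]-[544.,39.8];X=r@ex;Y=r@ey-42
    for z in range(65,200,10):
        k=(abs(p[:,2]-z)<5)&(abs(X)<75)&(abs(Y)<110)
        if k.sum()>3:print(n,z,k.sum(),'X',np.percentile(X[k],[2,98]).round(),'Y',np.percentile(Y[k],[2,98]).round())
E
```

```text
wrist 65 210 X [-10.   6.] Y [-9. 59.]
wrist 75 256 X [-10.  -8.] Y [-10.  13.]
wrist 85 311 X [-10.  -8.] Y [-10.  14.]
wrist 95 376 X [-10.  -8.] Y [-10.  14.]
wrist 105 184 X [-10.  -5.] Y [-9. 13.]
wrist 115 125 X [-10.   1.] Y [-1.  4.]
wrist 125 46 X [-10.  -7.] Y [1. 4.]
wrist 135 4 X [8. 9.] Y [0. 4.]
wrist 155 2421 X [-34.   1.] Y [-72.  75.]
wrist 165 7405 X [-34.  -4.] Y [-70.  74.]
wrist 175 23339 X [-34. -19.] Y [-54.  59.]
wrist 185 9454 X [-24. -19.] Y [-45.  48.]
wrist 195 8060 X [-25. -23.] Y [-41.  46.]
side 65 19 X [-12.  74.] Y [-23.  67.]
side 75 24 X [-10.  10.] Y [-9. 18.]
side 85 23 X [-10.   8.] Y [-7. 17.]
side 95 22 X [-11.   9.] Y [-8. 17.]
side 105 23 X [-10.  10.] Y [-7. 16.]
side 115 21 X [-10.  11.] Y [-7. 15.]
side 125 23 X [-10.   7.] Y [-12.  17.]
side 135 16 X [-11.   2.] Y [-7. 15.]
side 145 5 X [-11.   7.] Y [ 9. 17.]
side 155 39 X [-32.  29.] Y [-76.  83.]
side 165 127 X [-35.  31.] Y [-77.  84.]
side 175 159 X [-34.  23.] Y [-75.  86.]
side 185 105 X [-35.  31.] Y [-79.  91.]
side 195 345 X [-33.  30.] Y [-83.  92.]
```

The body is 97 mm above the true tip, so everything clears. Lowering.

>>> servo_tool(motion=[[[0, 0, -0.04, 0, 0, 0, 1], [0, 0, -0.07, 0, 0, 0, 1], [0, 0, -0.08, 0, 0, 0, 1], [0, 0, -0.08, 0, 0, 0, 1]]])

```text
clock: 6.95
eef_pos: [556.8, 79.7, -20.6]
eef_rot: [-3.141, -0.001, 2.823]
wrist_force: [0.4, 0.3, -0.4]
finger_gap: 0.5
finger_force: 0.0
```

>>> servo_tool(motion=[[[0, 0, -0.002, 0, 0, 0, 1], [0, 0, -0.004, 0, 0, 0, 1], [0, 0, -0.004, 0, 0, 0, 1]]])

```text
clock: 7.25
eef_pos: [557.3, 79.7, -21.9]
eef_rot: [3.141, 0.0, 2.823]
wrist_force: [-0.4, 0.2, 0.3]
finger_gap: 0.1
finger_force: 0.0
```

>>> servo_tool(motion=[[[-0.0063, -0.019, 0, 0, 0, 0, 1], [-0.0126, -0.038, 0, 0, 0, 0, 1], [-0.0189, -0.057, 0, 0, 0, 0, 1], [-0.0252, -0.076, 0, 0, 0, 0, 1], [-0.0315, -0.095, 0, 0, 0, 0, 1], [-0.0378, -0.114, 0, 0, 0, 0, 1], [-0.0441, -0.133, 0, 0, 0, 0, 1], [-0.0504, -0.152, 0, 0, 0, 0, 1], [-0.0567, -0.171, 0, 0, 0, 0, 1], [-0.06, -0.18, 0, 0, 0, 0, 1]]])

```text
clock: 8.25
eef_pos: [526.8, -11.2, -22.2]
eef_rot: [-3.142, 0.0, 2.822]
wrist_force: [-0.8, 0.6, 1.1]
finger_gap: 0.5
finger_force: 0.4
```

```bash
cat > k.py <<'E'
from h import *
import sys
ex=np.array([np.cos(.32),-np.sin(.32)]);ey=np.array([np.sin(.32),np.cos(.32)])
f=lambda i,s:cv2.resize(i,s,interpolation=cv2.INTER_CUBIC)
c=cam('wrist');t=cam('top')
cv2.imwrite(f'pics/{sys.argv[1]}.png',np.hstack([f(c['frame'],(461,346)),f(t['frame'][150:236,232:316],(339,346))])[...,::-1])
for d in(c,t):
    p=pts(d);im=d['frame'];r=p[...,:2]-[544.,39.8];X=r@ex;Y=r@ey
    k=(abs(X)<18)&(Y<-20)&(Y>-120)&(p[...,2]>5)&(p[...,2]<25)&(im.min(-1)>110)
    for y in range(-118,-30,4):
        j=(abs(Y-y)<2)&(abs(X)<15)&(p[...,2]<60)&(p[...,2]>0)
        if j.sum():print(y,np.median(p[j][:,2]).round(1),im[j].mean().round(),end=' | ')
    print()
E
python3 k.py m5
```

```text
-118 10.9 90.0 | -114 10.9 80.0 | -110 7.8 84.0 | -106 7.8 86.0 | -102 7.6 86.0 | -98 7.7 88.0 | -94 7.8 85.0 | -90 18.5 151.0 | -86 18.1 141.0 | -82 18.2 141.0 | -78 18.3 145.0 | -74 18.1 140.0 | -70 18.2 142.0 | -66 18.5 136.0 | -62 36.3 115.0 | -58 35.0 109.0 | -54 38.1 92.0 | -50 33.8 93.0 | -46 35.0 104.0 | -42 35.3 107.0 | -38 11.7 139.0 | -34 11.5 184.0 |
```

View pics/m5.png

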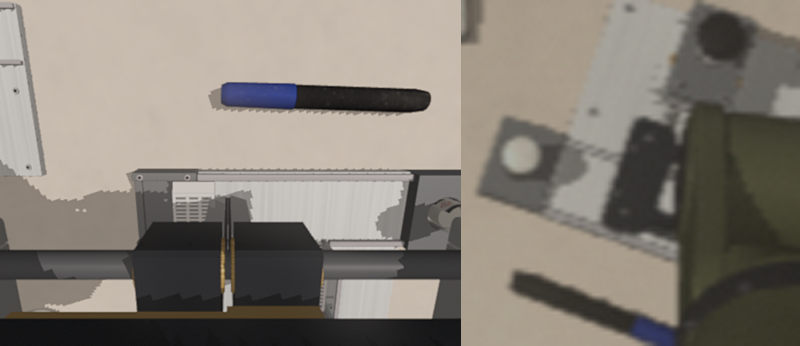

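The cassette now spans y -64 to -92, half over the pocket; about 19 mm remain.

>>> servo_tool(motion=[[[-0.003, -0.009, 0, 0, 0, 0, 1], [-0.006, -0.018, 0, 0, 0, 0, 1], [-0.009, -0.027, 0, 0, 0, 0, 1], [-0.0113, -0.034, 0, 0, 0, 0, 1], [-0.0113, -0.034, 0, 0, 0, 0, 1]]])

```text
clock: 8.85
eef_pos: [521.3, -27.7, -22.3]
eef_rot: [-3.142, -0.0, 2.822]
wrist_force: [0.2, 0.6, 0.2]
finger_gap: 0.5
finger_force: 0.0
```

```bash
python3 k.py m6
```

```text
-118 11.0 91.0 | -114 10.9 83.0 | -110 7.7 87.0 | -106 14.7 145.0 | -102 14.8 134.0 | -98 15.7 146.0 | -94 15.8 135.0 | -90 16.6 143.0 | -86 16.8 135.0 | -82 26.9 121.0 | -78 35.1 101.0 | -74 36.0 96.0 | -70 33.9 79.0 | -66 36.4 98.0 | -62 36.1 100.0 | -58 29.0 110.0 | -54 11.6 147.0 | -50 11.4 184.0 | -46 11.6 188.0 | -42 11.5 189.0 | -38 11.6 186.0 | -34 11.5 190.0 |
```

>>> servo_tool(motion=[[[-0.0012, -0.0035, 0, 0, 0, 0, 1], [-0.0022, -0.007, 0, 0, 0, 0, 1], [-0.0022, -0.007, 0, 0, 0, 0, 1]]])

```text
clock: 9.25
eef_pos: [520.3, -30.9, -22.3]
eef_rot: [-3.142, -0.0, 2.823]
wrist_force: [-0.2, -0.1, 0.6]
finger_gap: 0.4
finger_force: 0.0
```

```bash
python3 k.py m7
```

```text
-118 11.1 92.0 | -114 11.0 90.0 | -110 7.8 86.0 | -106 14.5 145.0 | -102 14.2 137.0 | -98 14.6 149.0 | -94 14.2 134.0 | -90 14.5 145.0 | -86 14.9 124.0 | -82 36.0 109.0 | -78 35.5 96.0 | -74 35.8 75.0 | -70 35.7 96.0 | -66 35.9 102.0 | -62 31.9 107.0 | -58 11.6 144.0 | -54 11.5 183.0 | -50 11.5 184.0 | -46 11.5 187.0 | -42 11.6 189.0 | -38 11.5 186.0 | -34 11.5 190.0 | 
-38 9.8 115.0 | -34 12.1 131.0 |
```

It is flat at z≈14.5. I'll back off, raise and check.

>>> servo_tool(motion=[[[0.006, 0.019, 0, 0, 0, 0, 1], [0.006, 0.019, 0.05, 0, 0, 0, 1], [0.006, 0.019, 0.14, 0, 0, 0, 1], [0.006, 0.019, 0.24, 0, 0, 0, 1], [0.08, 0.019, 0.34, 0, 0, 0, 1], [0.16, 0.019, 0.36, 0, 0, 0, 1], [0.16, 0.019, 0.36, 0, 0, 0, 1], [0.16, 0.019, 0.36, 0, 0, 0, 1]]])

```text
clock: 10.15
eef_pos: [600.4, -20.6, 157.0]
eef_rot: [-3.141, -0.001, 2.823]
wrist_force: [-0.1, -0.6, -0.8]
finger_gap: 0.6
finger_force: 0.0
```

```bash
python3 k.py m8;python3 -c "
from h import *
cam('wrist','w9');s=manip.read_state();print(s['clock'],s['eef_pos'],s['wrist_force'])"
```

```text
-118 11.0 117.0 | -114 10.9 113.0 | -110 7.7 102.0 | -106 14.4 172.0 | -102 14.0 163.0 | -98 14.3 177.0 | -94 14.0 163.0 | -90 14.3 177.0 | -86 13.9 164.0 | -82 14.2 172.0 | -78 11.1 130.0 | -74 11.1 126.0 | -70 11.6 183.0 | -66 11.3 185.0 | -62 11.4 185.0 | -58 11.5 187.0 | -54 11.4 185.0 | -50 11.5 184.0 | -46 11.6 188.0 | -42 11.4 188.0 | -38 11.4 186.0 | -34 11.4 190.0 | 
-54 10.5 112.0 | -50 12.4 136.0 | -46 11.5 158.0 | -42 10.1 157.0 | -38 10.8 162.0 | -34 11.4 168.0 | 
10.3 [599.13021761 -20.92931373 156.795961  ] [0.05249261 0.52411016 0.45056311]
```

View pics/w9.png

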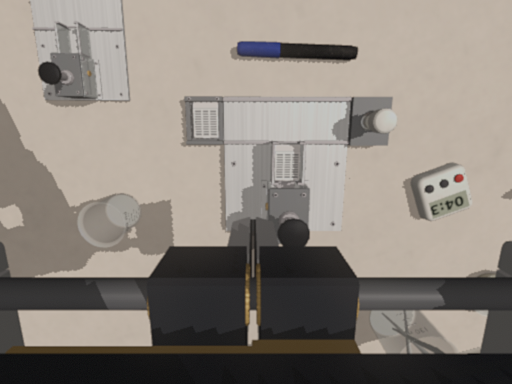

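The cassette lies flat in the nest at (206,121). The hopper stack, vial, marker, beaker and timer are in place, and the arm is clear.

```bash
python3 -c "
from cell import manip
print(manip.sign_off())"
```

```text
the job is handed in; nothing more can be done
None
```

I dispensed one cassette with a single full plunger press and pushed it along the lane; it lies flat in the marking nest, nothing else was moved, and the job was handed in at about 10 s.

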